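Load the saw's guide box and hold its cover over it

TASK

First put three of the five ball bearings flat into the blade-guide box, one in each of its three pockets, and leave the other two where they lie. Then take the cover by its red handle, carry it over the fence without bumping the fence, and finish the program while holding it in the gripper, still and level, about 15 mm above the box's rim, centred and square with the box and not touching it, so that the fitter can inspect the joint before it is closed. Do not disturb the other things lying loose on the bench.

Things in the scene. Friction and masses are not known exactly. Their poses are not given: they have to be found in the camera images.
- bearing1: ball bearing, a steel disc 40 mm in diameter and 12 mm thick with a black seal ring, about 65 g, lying flat (no open bore: grasp it across its diameter); origin at its centre, 6 mm above its underside, z its axis. All five are alike.
- bearing2: ball bearing, a steel disc 40 mm in diameter and 12 mm thick with a black seal ring, about 65 g, lying flat (no open bore: grasp it across its diameter); origin at its centre, 6 mm above its underside, z its axis. All five are alike.
- bearing3: ball bearing, a steel disc 40 mm in diameter and 12 mm thick with a black seal ring, about 65 g, lying flat (no open bore: grasp it across its diameter); origin at its centre, 6 mm above its underside, z its axis. All five are alike.
- bearing4: ball bearing, a steel disc 40 mm in diameter and 12 mm thick with a black seal ring, about 65 g, lying flat (no open bore: grasp it across its diameter); origin at its centre, 6 mm above its underside, z its axis. All five are alike.
- bearing5: ball bearing, a steel disc 40 mm in diameter and 12 mm thick with a black seal ring, about 65 g, lying flat (no open bore: grasp it across its diameter); origin at its centre, 6 mm above its underside, z its axis. All five are alike.
- mat: black rubber mat 160 x 160 x 2 mm, fixed to the bench, on which the five bearings lie: one near its middle and four near (+-50, +-50) mm in its frame; origin at the centre of its underside, x and y along its sides. Between neighbours there is most room for the fingers along its x or y.
- guide_box: blue open-topped guide box, white floor, fixed: outside 186 (its x) x 114 (y) x 34 mm high, walls 5, floor top at z = 6 mm. Origin at the centre of its underside; rim at z = 34 mm. Two ribs along y (4 mm thick, tops at z = 12 mm) part it into three pockets centred at x = -60, 0, +60 mm, y = 0, each 56 mm along x and 104 mm along y.
- cover: aluminium cover 186 (its x) x 114 (y) x 5 mm, about 0.34 kg, loose on the bench beyond the fence. Origin at the centre of its underside, z up. Red handle over its centre of mass: a bar along its x, 70 mm long, 14 mm wide, from 25 to 43 mm above the underside, on two legs 12 x 12 mm at x = +-29 mm. The same either way round.
- fence: dark steel rip fence, fixed to the bench between cover and box: 320 mm (its x) x 30 mm x 50 mm high, with a yellow stop block 45 x 26 mm on its middle reaching 70 mm; origin at the centre of its underside
- oil: yellow oil bottle standing on the bench, 48 mm diameter, 150 mm high; origin at the centre of its underside; leave alone
- tin: green tin standing on the bench, 56 mm diameter, 55 mm high; origin at the centre of its underside; leave alone
- screwdriver: screwdriver lying on the bench along its x, about 200 mm long; leave alone
- wrench: wrench lying on the bench along its x, about 180 mm long; leave alone
- pushblock: wooden push block 45 x 110 x 30 mm; origin at the centre of its underside; leave alone
Things that resemble listed ones, but are neither listed nor needed, are in the scene too. What is shaped like the cover but orange is not meant. What is shaped like the guide_box but turquoise is not meant.

How it is judged:
By the outcome, as a careful person would: the job done as asked, in the order asked, and still so for the second after the job is handed in, while the arm keeps its last pose, push and grip.
It also fails if it takes over 72 s, if anything falls off the work surface, if the arm or the gripper's body presses on something with over 40 N, if the wrist force passes 120 N, or if a joint passes its speed limit or range.

ROBOT

A 6-joint arm with a two-finger parallel gripper is mounted at the origin on the work surface. World frame = base frame: x ahead of the robot, y to its left, z up, the work surface at z = 0. Lengths are in m, angles in rad, forces in N, time in s.
With the tool pointing down it reaches from about 0.25 to 0.725 m from the base axis. Payload 4 kg.
Tool frame: the origin (TCP) lies between the finger pads; the fingertips stand 8 mm ahead of it and the grasp point (between the pads) lies 11 mm behind it (bot.tip_reach is the distance from the TCP to the fingertips, in m); z points along the fingers, y is the line along which they close (so a half turn about z gives the same grasp; the last joint's range is limited). The gripper opens to 85 mm and grips with 20 to 120 N. Pads are 22 mm wide; open, the fingers measure 114 mm over their backs; the gripper's body (76 mm by 85 mm) begins 54 mm behind the grasp point. The pads swing forward as they close: fully open they stand 13 mm farther back than shut.
Start: joints at [-1.279, 0.241, 0.005, 1.335, 0, 1.571], TCP at [0.144, -0.479, 0.239] pointing down, gripper open.
Joint ranges: [-2.72, 2.72], [-1.05, 1.87], [-1.09, 1.28], [-1.99, 2.15], [-1.42, 1.44], [-3.14, 3.14]. Speed limits (rad/s): [2.79, 2.79, 3.14, 3.14, 3.14, 3.14].

INTERFACE

Orientations are given as a unit quaternion [x, y, z, w].
In Python, from workcell import bot gives the robot as it stands.
- The arm moves only by the tool move_arm, never from a script. Its argument "deltas" is a list of rows, each a list of 7 numbers: the opening, from 0 (shut) to 1 (fully open), then the shift along the tool's x, y, z in mm, then the turn, a rotation vector about the tool's x, y, z in degrees. In form: [[gripper, tx, ty, tz, ax, ay, az], ...]. A call has 1 to 10 rows; each row shifts and turns the commanded pose from where the row before left it, along the tool's axes as they then stand; what a row does not reach is not made up. A row lasts 1/12 s, in which the tool goes at most 41.7 mm and 7.16 degrees, less where a joint would pass 70% of its speed; a pose out of reach is approached as far as the arm can. A call is refused whole if a number of a shift passes 41.7 or a number of a turn 7.16, either way. A call with a gripper value outside its range is refused whole. The fingers move at their own pace and stop on an object; the grip force is fixed at half the most. Time passes only in rows, so rows that do not move let the fingers close. It gives the time, the measured TCP pose, the force, the opening and the grip force at its end, in the units of the state.
- bot.get_obs(): the state, without advancing time (a new reading comes with each control period).
- bot.camera(name): name is "side" or "top" or "wrist"; returns the picture (480x640x3 uint8, blue, green, red); there is no depth.
- bot.calibration(name): a dict with "K" (3x3 intrinsics, pixels), "position" and "orientation" of the camera in the world. Camera axes: x right, y down, z forward; pixel columns grow to the right and rows downward; lengths in m; the calibration is good to about 2 mm. A picture is of the moment at which its call begins: read the wrist's pose just before it. calibration takes no time and is no camera call; for the wrist camera it gives the pose at the moment of the call.
- bot.job_done(): hands the job in; it is judged then, once.
Trained networks look in the newest picture that a camera, given by its name, has taken for a name from the list of things; names that differ only in an ending like _2 or _b are one class to them, and where a whole thing is asked for, a point or a joint stands for the part that bears it (a point fixed in the world has none). Each returns a list of dicts, best first, with "conf" (0 to 1); they miss things now and then, are a little off and sometimes report something else, mostly with a low value. They report only what shows in the picture. A call takes as long as a camera call. They do not tell look-alikes from the thing itself.
- bot.outline_of(query, camera): "pixels" (480x640 bool, what is visible of it) and "rect" ([left, top, width, height] in pixels, round what is visible of it).
The state is a dict: "clock": time; "joint_pos": joint angles; "joint_vel": joint speeds; "tau": joint torques, N m; "eef_pos": TCP position; "tool_rot": TCP orientation; "ft_force": force on the tool from outside, world axes, zero at the start; "ft_torque": the same for the moment, N m; "grip_width": finger opening in m; "grasp_force": force on a finger pad.
Only numpy, scipy, OpenCV 4.12 (cv2) and the standard library are available. Lean on these libraries where they do the work, as an engineer would, in place of code of your own. Each camera call takes 0.05 s, during which the arm holds its last target. There are 200 camera calls.

## Working session

There is one attempt and no reset: what is moved stays moved. The work goes in short steps, Python scripts to look and compute and a tool call to move; the robot and the scene stay as the last step left them, time stands still between calls to the robot, and variables do not carry over. Pictures are saved under pics/ and viewed, at most 10 in all, crops included, and the job is handed in when it is done.

Besides the shell and the picture viewer there is one more tool, called after "Call:" as name(argument=value, ...), one argument or row to a line, values as JSON. move_arm: Moves the arm, as the interface text tells. Its arguments: {"type":"object","properties":{"deltas":{"type":"array","items":{"type":"array","items":{"type":"number"}}}},"required":["deltas"]}

```bash
ls; mkdir -p pics; python3 - <<'E'
from workcell import bot
import cv2
for n in ("top","side"):
    cv2.imwrite(f"pics/{n}0.png",bot.camera(n))
    c=bot.calibration(n);print(n,c)
    if n=="top":
        for q in ["bearing1","mat","guide_box","cover","fence","oil","tin","screwdriver","wrench","pushblock"]:
            for d in bot.outline_of(q,n): print(q,round(d["conf"],2),d["rect"],int(d["pixels"].sum()))
o=bot.get_obs();print(o)
E
```

```text
pics
top {'K': array([[503.08350847,   0.        , 319.55849351],
       [  0.        , 503.08350847, 236.2751813 ],
       [  0.        ,   0.        ,   1.        ]]), 'position': array([0.23311623, 0.0112959 , 1.28849856]), 'orientation': array([-0.69655881,  0.71082636, -0.0776154 ,  0.05922464])}
bearing1 0.71 [400.6, 197.4, 16.6, 20.1] 172
bearing1 0.69 [394.7, 231.8, 13.5, 18.1] 191
bearing1 0.6 [437.2, 206.2, 16.6, 12.3] 165
bearing1 0.49 [416.0, 216.1, 14.1, 17.5] 184
mat 0.59 [389.8, 194.1, 66.7, 69.1] 2446
mat 0.23 [134.8, 150.5, 47.6, 24.5] 845
guide_box 0.83 [450.8, 295.7, 52.0, 81.0] 3747
guide_box 0.57 [289.4, 178.2, 50.5, 78.2] 3302
cover 0.89 [134.0, 218.5, 57.2, 73.8] 3233
cover 0.79 [132.9, 313.2, 50.6, 79.7] 3529
fence 0.92 [229.1, 163.1, 27.7, 122.8] 1815
fence 0.2 [137.9, 154.7, 45.9, 20.7] 871
oil 0.68 [259.4, 115.3, 20.8, 37.3] 548
tin 0.83 [211.7, 135.2, 21.8, 25.8] 484
tin 0.38 [416.6, 218.8, 13.5, 14.6] 197
tin 0.22 [416.5, 129.9, 15.9, 61.3] 493
screwdriver 0.83 [351.9, 101.7, 15.8, 60.9] 356
wrench 0.74 [415.3, 128.5, 16.4, 64.4] 537
pushblock 0.39 [417.2
[... 374 characters left out ...]
'clock': 0.6, 'joint_pos': array([-1.27897005e+00,  2.40581026e-01,  4.98810985e-03,  1.33517815e+00,
       -1.54773719e-05,  1.57081605e+00]), 'joint_vel': array([ 0.00034196, -0.00028852,  0.00065563, -0.00066721, -0.00035321,
        0.00040873]), 'tau': array([-2.84048974e-04, -3.71972501e+01,  2.52571821e+01,  1.35962851e-03,
       -1.01764545e-04, -2.19585395e-06]), 'eef_pos': array([ 0.14384722, -0.47886372,  0.2393114 ]), 'tool_rot': array([ 9.89374985e-01,  1.45386169e-01, -5.81958590e-06,  1.36236075e-05]), 'ft_force': array([ 0.30358366,  0.5850223 , -0.19478049]), 'ft_torque': array([-0.02650421, -0.00387477,  0.0266294 ]), 'grasp_force': 0.0, 'grip_width': 0.08529508984435664}
```

View pics/top0.png

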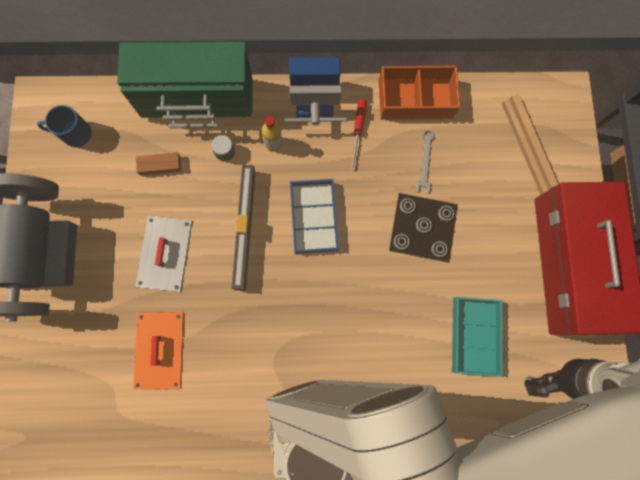

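View pics/side0.png

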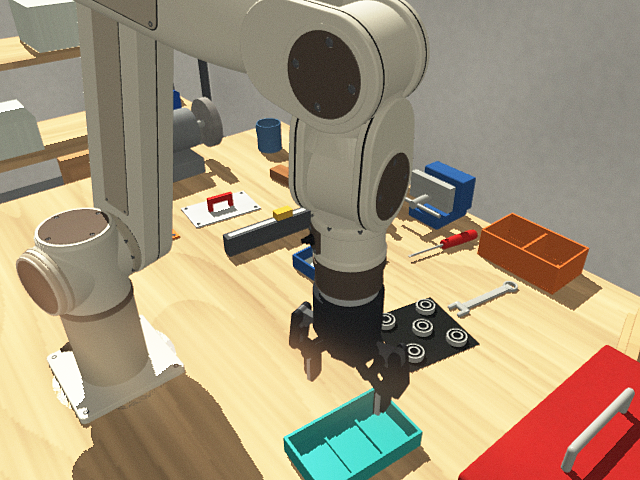

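The two candidates for each thing:
- **Box:** blue with a white floor at (315,216), turquoise at (478,337). The blue one fits the description.
- **Cover:** grey aluminium at (163,254), orange at (158,350). The grey one fits the description.

The mat is at (424,227). Its bearings are at (424,225), (406,200), (447,212), (401,241) and (439,249). I'll confirm this in a crop and measure.

```bash
cat > h.py <<'E'
from workcell import bot
import numpy as np, cv2
from scipy.spatial.transform import Rotation as R
def plane(uv,cal,z):
    uv=np.atleast_2d(np.asarray(uv,float))
    d=np.c_[uv,np.ones(len(uv))]@np.linalg.inv(cal["K"]).T@R.from_quat(cal["orientation"]).as_matrix().T
    p=cal["position"]; return p+d*((z-p[2])/d[:,2])[:,None]
def rect(mask,cal,z):
    c=max(cv2.findContours(mask.astype(np.uint8),cv2.RETR_EXTERNAL,cv2.CHAIN_APPROX_NONE)[0],key=cv2.contourArea)[:,0]
    w=plane(c,cal,z)[:,:2].astype(np.float32)*1000
    (x,y),(a,b),t=cv2.minAreaRect(w)
    if a<b: a,b,t=b,a,t+90
    return np.round([x,y,a,b,(t+90)%180-90],1)   # t: heading of long side, deg
E
python3 - <<'E'
from h import *
im=bot.camera("top");cal=bot.calibration("top")
for q,z in [("bearing1",.014),("mat",.002),("guide_box",.034),("cover",.005),("fence",.05),("oil",.0),("tin",.0),("pushblock",.03),("wrench",0),("screwdriver",0)]:
    for d in bot.outline_of(q,"top"):
        if d["conf"]>.3: print(q,round(d["conf"],2),rect(d["pixels"],cal,z))
print("bearings px",plane([(424,225),(406,200),(447,212),(401,241),(439,249)],cal,.014)[:,:2].round(3).tolist())
cv2.imwrite("pics/crop.png",cv2.resize(im[150:400,120:520],None,fx=2,fy=2,interpolation=cv2.INTER_CUBIC))
w=bot.calibration("wrist");print(w);print(R.from_quat(bot.get_obs()["tool_rot"]).as_matrix().round(3))
E
```

```text
bearing1 0.77 [ 540.  -357.3   38.9   34.9  -47. ]
bearing1 0.68 [ 561.2 -257.6   38.9   37.1  -46.5]
bearing1 0.6 [ 466.2 -236.    41.5   38.2  -46.8]
bearing1 0.46 [ 442.8 -331.5   40.1   39.    -3.8]
bearing1 0.44 [ 508.1 -295.3   37.8   36.7   -3.4]
mat 0.75 [ 505.  -298.7  160.5  160.2   77.6]
guide_box 0.95 [532.4 -10.3 193.3 114.8   2.6]
guide_box 0.66 [ 222.7 -405.8  189.5  126.7   -5.9]
cover 0.95 [2.051e+02 3.823e+02 1.885e+02 1.186e+02 1.000e-01]
cover 0.89 [447.9 376.7 186.  115.   -7.4]
fence 0.65 [505.8 166.7 322.3  39.7  -4.1]
fence 0.52 [440.3 364.2 179.2 112.   -7.5]
oil 0.73 [771.2  98.7  98.2  51.4  -0. ]
tin 0.64 [731.8 230.7  73.9  56.4  26. ]
tin 0.63 [ 505.  -298.1  162.5  161.7  -12.5]
pushblock 0.57 [679.5 392.9 117.1  55.  -85.9]
wrench 0.81 [ 689.  -311.1  179.1   39.    -6.7]
screwdriver 0.87 [ 790.6 -136.8  162.    27.6  -12.9]
bearings px [[0.508, -0.298], [0.576, -0.255], [0.542, -0.361], [0.467, -0.235], [0.444, -0.333]]
{'K': array([[358.97574213,   0.        , 315.06501558],
       [  0.        , 358.97574213, 234.46276292],
       [  0.        ,   0.        ,   1.        ]]), 'position': array([ 0.21963316, -0.45651181,  0.37292723]), 'orientation': array([ 0.79242663, -0.58982526, -0.09292621,  0.12462313])}
[[ 0.958  0.288  0.   ]
 [ 0.288 -0.958  0.   ]
 [ 0.    -0.    -1.   ]]
```

View pics/crop.png

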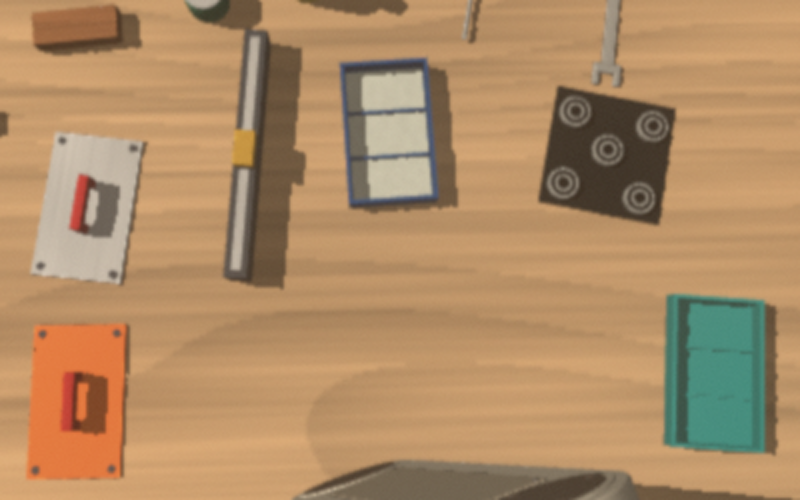

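The crop confirms the choices: the blue box with a white floor is at crop (390,133), and the bare-metal cover with the red handle is at (88,208). The orange and turquoise look-alikes stay untouched. I'm moving above the mat with the tool squared to it.

Call:
move_arm(
  deltas=[
    [0.75, 0, 0, 0, 0, 0, 5.9],
    [0.75, 0, 0, 0, 0, 0, 5.9],
    [0.75, 0, 0, 0, 0, 0, 5.9],
    [0.75, 0, 0, 0, 0, 0, 5.9],
    [0.75, 0, 0, 0, 0, 0, 5.7],
    [0.75, 27.5, -27, 4.5, 0, 0, 0],
    [0.75, 27.5, -27, 4.5, 0, 0, 0],
    [0.75, 27.5, -27, 4.5, 0, 0, 0],
    [0.75, 27.5, -27, 4.5, 0, 0, 0],
    [0.75, 27.5, -27, 4.5, 0, 0, 0],
  ],
)

```text
clock: 1.98
eef_pos: [0.3086, -0.376, 0.2168]
tool_rot: [0.994, -0.11, 0.0, 0.0]
ft_force: [-0.1, -0.4, -0.6]
grip_width: 0.0637
grasp_force: 0.0
```

Call:
move_arm(
  deltas=[
    [0.75, 20, -27, 4.5, 0, 0, 0],
    [0.75, 20, -27, 4.5, 0, 0, 0],
    [0.75, 20, -27, 4.5, 0, 0, 0],
    [0.75, 20, -27, 4.5, 0, 0, 0],
    [0.75, 0, 0, 0, 0, 0, 0],
    [0.75, 0, 0, 0, 0, 0, 0],
  ],
)

```text
clock: 2.48
eef_pos: [0.41, -0.2877, 0.1984]
tool_rot: [0.994, -0.108, -0.0, -0.0]
ft_force: [-0.3, -0.1, 0.4]
grip_width: 0.0639
grasp_force: 0.0
```

```bash
cat >> h.py <<'E'
def tool():
    o=bot.get_obs(); M=R.from_quat(o["tool_rot"]).as_matrix()
    return o,o["eef_pos"]*1000,M,np.degrees(np.arctan2(M[1,0],M[0,0]))
def go(x,y,z,head,name=""):
    """print the turn az, then the shift (tool axes after the turn) to reach a level pose, mm/deg"""
    o,p,M,h=tool(); a=np.radians(head); c,s=np.cos(a),np.sin(a)
    d=np.array([x,y,z])-p
    print(name,"az",round(h-head,1),"t",np.round([d[0]*c+d[1]*s,d[0]*s-d[1]*c,-d[2]],1))
E
python3 - <<'E'
from h import *
o,p,M,h=tool();print(o["clock"],p.round(1),round(h,2),M.round(3).tolist(),o["grip_width"],bot.tip_reach)
im=bot.camera("wrist");cal=bot.calibration("wrist")
print("cam in tool",(M.T@(cal["position"]*1000-p)).round(1),"axis",(M.T@R.from_quat(cal["orientation"]).as_matrix())[:,2].round(3))
cv2.imwrite("pics/w1.png",im)
for q,z in [("bearing1",.014),("mat",.002)]:
    for d in bot.outline_of(q,"wrist"):
        print(q,round(d["conf"],2),d["rect"],rect(d["pixels"],cal,z))
E
```

```text
2.4833 [ 410.  -287.7  198.4] -12.36 [[0.977, -0.214, -0.001], [-0.214, -0.977, 0.0], [-0.001, -0.0, -1.0]] 0.06387154742782722 0.008
cam in tool [  78.6    1.3 -133.9] axis [-0.307 -0.001  0.952]
bearing1 0.92 [277.3, 68.5, 48.0, 49.3] [ 509.2 -300.2   38.3   37.4   33.5]
bearing1 0.79 [216.1, 3.6, 49.3, 56.1] [ 560.9 -261.4   40.    39.4   77.5]
bearing1 0.68 [344.8, 6.7, 47.8, 55.8] [ 538.8 -360.7   39.4   38.8  -12.5]
bearing1 0.68 [335.2, 140.2, 47.5, 44.9] [ 445.1 -336.5   39.7   39.4  -56.1]
bearing1 0.58 [224.7, 133.4, 47.5, 47.0] [ 466.7 -240.1   39.7   38.6   77.5]
mat 0.57 [206.5, 0.0, 197.6, 190.5] [ 501.2 -301.   161.3  153.2   77.5]
```

View pics/w1.png

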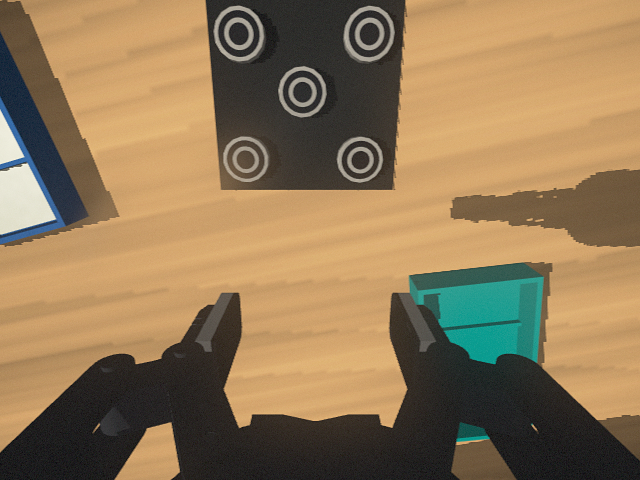

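The wrist view shows the mat with bearings at (302,92), (238,34), (369,34), (246,159) and (360,159). The wrist and top measurements agree within 4 mm. I'm going above the near-left bearing at (246,159).

Call:
move_arm(
  deltas=[
    [0.75, 15, -19.5, 20, 0, 0, 0],
    [0.75, 15, -19.5, 20, 0, 0, 0],
    [0.75, 15, -20, 20, 0, 0, 0],
    [0.75, 0, 0, 40, 0, 0, 0],
    [0.75, 0, 0, 38, 0, 0, 0],
    [0.75, 0, 0, 0, 0, 0, 0],
    [0.75, 0, 0, 0, 0, 0, 0],
  ],
)

```text
clock: 3.22
eef_pos: [0.4633, -0.2413, 0.0594]
tool_rot: [0.994, -0.111, -0.003, -0.001]
ft_force: [0.8, 0.0, 0.5]
grip_width: 0.0641
grasp_force: 0.0
```

```bash
python3 - <<'E'
from h import *
o,p,M,h=tool();print(p.round(1))
im=bot.camera("wrist");cal=bot.calibration("wrist")
cv2.imwrite("pics/w2.png",im)
for d in bot.outline_of("bearing1","wrist"):
    r=rect(d["pixels"],cal,.014); print(round(d["conf"],2),d["rect"],r); go(r[0],r[1],10,-12.4)
E
```

```text
[ 463.3 -241.3   59.4]
0.97 [478.4, 19.8, 96.8, 92.0] [ 542.5 -359.4   43.7   39.3  -85.5]
 az -0.3 t [99.1 97.5 53. ]
0.97 [273.4, 221.1, 71.2, 79.5] [ 470.9 -239.5   42.2   38.9  -12.7]
 az -0.3 t [ 3.4 -4.2 53. ]
0.76 [262.8, 18.6, 85.7, 94.5] [ 565.4 -260.4   39.2   38.7   59.7]
 az -0.3 t [100.2  -4.1  53. ]
0.68 [363.6, 121.0, 83.4, 80.8] [ 512.4 -299.3   39.9   39.1   85.1]
 az -0.3 t [56.8 45.2 53. ]
0.66 [445.9, 227.1, 82.8, 71.2] [ 449.6 -335.8   45.5   39.7   33.2]
 az -0.3 t [ 3.3 94.4 53. ]
```

View pics/w2.png

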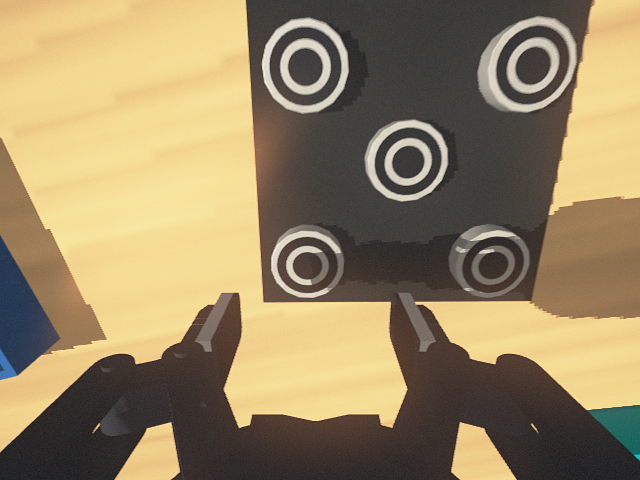

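The view shows the target bearing at (307,260) and the pads centred on column 315. I correct about 2.5 mm forward and 4 mm to the left, go down and grip.

Call:
move_arm(
  deltas=[
    [0.75, 2.5, -4, 20, 0, 0, 0],
    [0.75, 0, 0, 20, 0, 0, 0],
    [0.75, 0, 0, 9.5, 0, 0, 0],
    [0.75, 0, 0, 0, 0, 0, 0],
    [0.4, 0, 0, 0, 0, 0, 0],
    [0.2, 0, 0, 0, 0, 0, 0],
    [0.2, 0, 0, 0, 0, 0, 0],
    [0.2, 0, 0, 0, 0, 0, 0],
    [0.2, 0, 0, 0, 0, 0, 0],
  ],
)

```text
clock: 4.07
eef_pos: [0.4704, -0.2389, 0.0137]
tool_rot: [0.994, -0.11, 0.002, 0.001]
ft_force: [-0.1, 0.6, 5.4]
grip_width: 0.0369
grasp_force: 59.4
```

Call:
move_arm(
  deltas=[
    [0.2, 0, 0, -20, 0, 0, 0],
    [0.2, 0, 0, -40, 0, 0, 0],
    [0.2, 0, 0, -30, 0, 0, 0],
    [0.2, 0, 0, 0, 0, 0, 0],
  ],
)

```text
clock: 4.4
eef_pos: [0.4739, -0.2404, 0.1092]
tool_rot: [0.994, -0.11, 0.007, 0.003]
ft_force: [1.4, -0.6, -0.4]
grip_width: 0.0371
grasp_force: 60.2
```

```bash
python3 - <<'E'
from h import *
o,p,M,h=tool();print(p.round(1),o["grip_width"],o["grasp_force"],o["ft_force"].round(2))
im=bot.camera("wrist");cal=bot.calibration("wrist")
cv2.imwrite("pics/w3.png",im)
for q,z in (("bearing1",.014),("guide_box",.034)):
  for d in bot.outline_of(q,"wrist"):
    r=rect(d["pixels"],cal,z); print(q,round(d["conf"],2),d["rect"],r)
E
```

```text
[ 473.9 -240.4  109.2] 0.03714789166684502 60.19910216331482 [ 1.43 -0.61 -0.4 ]
bearing1 0.96 [426.3, 222.6, 62.6, 60.7] [ 447.5 -332.2   43.9   38.7   43.4]
bearing1 0.74 [445.3, 65.6, 69.9, 69.5] [ 539.1 -355.6   41.8   38.3  -87.5]
bearing1 0.67 [280.2, 62.2, 65.7, 73.0] [ 561.1 -258.5   38.1   38.   -48.7]
bearing1 0.66 [271.6, 268.4, 88.3, 91.7] [ 419.7 -228.6   73.    61.8  -12.7]
bearing1 0.57 [358.4, 140.8, 65.2, 62.3] [ 509.9 -296.6   40.    38.2   59.9]
guide_box 0.89 [0.7, 99.6, 108.1, 263.9] [505.3 -84.8 172.6  68.2 -27.2]
guide_box 0.72 [518.6, 366.8, 121.4, 109.9] [ 317.  -422.6  135.5   59.8   38.6]
```

View pics/w3.png

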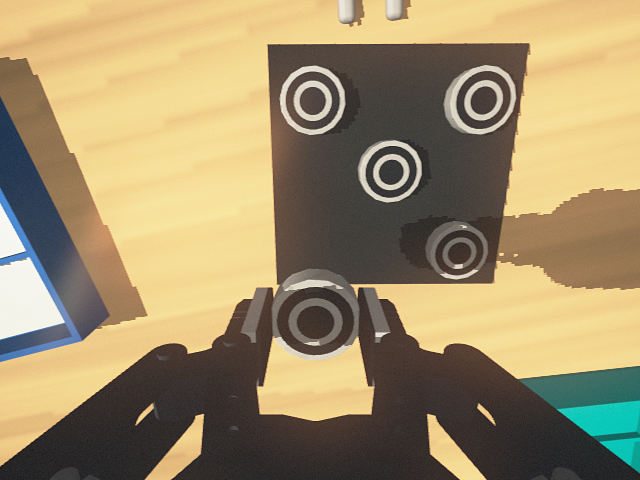

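The bearing is held level and centred between the pads at (315,315). Now to the box, tool square to it, to measure it from close by.

Call:
move_arm(
  deltas=[
    [0.2, 0, 0, -10, 0, 0, -5.2],
    [0.2, 0, 0, -10, 0, 0, -5.2],
    [0.2, 0, 0, -10, 0, 0, -5.2],
    [0.2, 0, -33, -5, 0, 0, 0],
    [0.2, 0, -33, -5, 0, 0, 0],
    [0.2, 0, -33, -5, 0, 0, 0],
    [0.2, 0, -33, -5, 0, 0, 0],
    [0.2, 0, -33, 0, 0, 0, 0],
    [0.2, 0, -33, 0, 0, 0, 0],
    [0.2, -3, -30, 0, 0, 0, 0],
  ],
)

```text
clock: 5.38
eef_pos: [0.453, -0.0086, 0.15]
tool_rot: [1.0, 0.026, -0.001, -0.0]
ft_force: [-0.0, -0.0, -0.3]
grip_width: 0.0367
grasp_force: 60.3
```

Call:
move_arm(
  deltas=[
    [0.2, 0, 0, 0, 0, 0, 0],
    [0.2, 0, 0, 0, 0, 0, 0],
  ],
)

```text
clock: 5.55
eef_pos: [0.4528, -0.0091, 0.15]
tool_rot: [1.0, 0.028, -0.002, 0.0]
ft_force: [-0.6, 0.3, 0.0]
grip_width: 0.0371
grasp_force: 60.4
```

```bash
python3 - <<'E'
from h import *
o,p,M,h=tool();print(p.round(1),h,M.round(4).tolist(),o["grip_width"],o["joint_vel"].round(3))
im=bot.camera("wrist");cal=bot.calibration("wrist")
cv2.imwrite("pics/w4.png",im)
for d in bot.outline_of("guide_box","wrist"):
    r=rect(d["pixels"],cal,.034); print(round(d["conf"],2),d["rect"],r)
# white floor
hsv=cv2.cvtColor(im,cv2.COLOR_BGR2HSV)
w=((hsv[...,1]<70)&(hsv[...,2]>120)).astype(np.uint8); w=cv2.morphologyEx(w,cv2.MORPH_OPEN,np.ones((5,5)))
n,l,s,c=cv2.connectedComponentsWithStats(w)
for i in range(1,n):
    if s[i,4]>2000: print("white",s[i],rect(l==i,cal,.006))
E
```

```text
[452.8  -9.1 150. ] 3.2228312884468755 [[0.9984, 0.0562, -0.0031], [0.0562, -0.9984, -0.0003], [-0.0031, 0.0001, -1.0]] 0.037071260431178976 [-0.048  0.006  0.019 -0.003 -0.009 -0.006]
0.94 [232.5, 0.0, 189.7, 245.3] [522.9 -14.3 155.8 113.7   2.8]
0.53 [628.9, 447.1, 10.7, 27.7] [ 249.4 -315.4   30.5    8.    18.7]
white [  14    0   32  103 2232] [565.4 194.8  65.6  15.1  -4.5]
white [ 273    0  131   63 7448] [589.4 -18.   88.7  37.8 -86.9]
white [  257    70   141    81 11044] [537.4 -13.8 102.   55.3 -86.9]
white [ 259  156  133   70 8750] [478.2 -16.7 102.1  54.2 -87.7]
white [  35  180   33  163 2956] [402.4 207.5 148.6  15.3  -4.5]
```

View pics/w4.png

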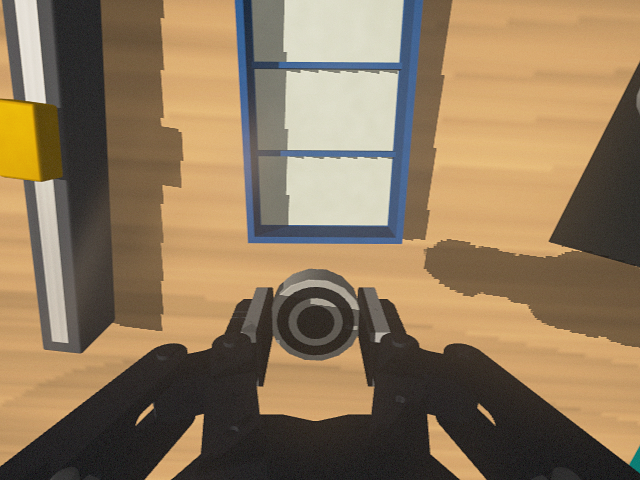

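The view shows the box straight ahead. The near pocket floor is at about (325,190), the middle one at (327,110), and the ribs are at rows 154 and 66. I place the first bearing in the near pocket, at about (477,-16.5) mm.

Call:
move_arm(
  deltas=[
    [0.2, 12, 4.5, 0, 0, 0, 0],
    [0.2, 12, 4.5, 20, 0, 0, 0],
    [0.2, 0, 0, 40, 0, 0, 0],
    [0.2, 0, 0, 40, 0, 0, 0],
    [0.2, 0, 0, 20, 0, 0, 0],
    [0.2, 0, 0, 7, 0, 0, 0],
    [0.2, 0, 0, 0, 0, 0, 0],
    [0.2, 0, 0, 0, 0, 0, 0],
  ],
)

```text
clock: 6.32
eef_pos: [0.4792, -0.019, 0.0247]
tool_rot: [1.0, 0.026, 0.0, 0.0]
ft_force: [-0.8, 0.3, 1.1]
grip_width: 0.0365
grasp_force: 60.4
```

Call:
move_arm(
  deltas=[
    [0.2, -1, -1, 5, 0, 0, 0],
    [0.2, 0, 0, 0, 0, 0, 0],
    [0.2, 0, 0, 0, 0, 0, 0],
  ],
)

```text
clock: 6.57
eef_pos: [0.4784, -0.0172, 0.0204]
tool_rot: [1.0, 0.026, 0.001, 0.0]
ft_force: [-0.3, -0.0, 0.1]
grip_width: 0.0368
grasp_force: 60.4
```

Call:
move_arm(
  deltas=[
    [0.2, 0, 0, 2, 0, 0, 0],
    [0.2, 0, 0, 0, 0, 0, 0],
    [0.65, 0, 0, 0, 0, 0, 0],
    [0.65, 0, 0, 0, 0, 0, 0],
    [0.65, 0, 0, 0, 0, 0, 0],
    [0.65, 0, 0, 0, 0, 0, 0],
    [0.65, 0, 0, -25, 0, 0, 0],
    [0.65, 0, 0, -35, 0, 0, 0],
    [0.65, 0, 0, -40, 0, 0, 0],
    [0.65, 0, 0, 0, 0, 0, 0],
  ],
)

```text
clock: 7.4
eef_pos: [0.4825, -0.0174, 0.1244]
tool_rot: [1.0, 0.026, 0.006, 0.0]
ft_force: [0.9, -0.5, 0.2]
grip_width: 0.0554
grasp_force: 0.0
```

```bash
cat >> h.py <<'E'
def look(name):
    o,p,M,h=tool();print(round(o["clock"],2),p.round(1),round(h,2),"tilt",M[:2,2].round(4),o["grip_width"].round(4))
    im=bot.camera("wrist");cal=bot.calibration("wrist"); cv2.imwrite(f"pics/{name}.png",im)
    return im,cal
E
python3 - <<'E'
from h import *
im,cal=look("w5")
for d in bot.outline_of("bearing1","wrist"):
    print(round(d["conf"],2),d["rect"],rect(d["pixels"],cal,.018))
for d in bot.outline_of("guide_box","wrist")[:1]: print("box",rect(d["pixels"],cal,.034))
go(509.5,-298,120,-12.4,"mid"); go(446.5,-334,120,-12.4,"near right");go(561.5,-260,120,-12.4,"far left")
E
```

```text
Traceback (most recent call last):
  File "h.py", line 23, in look
    o,p,M,h=tool();print(round(o["clock"],2),p.round(1),round(h,2),"tilt",M[:2,2].round(4),o["grip_width"].round(4))
                                                                                           ^^^^^^^^^^^^^^^^^^^^^
AttributeError: 'float' object has no attribute 'round'
```

```bash
sed -i 's/o\["grip_width"\].round(4)/round(o["grip_width"],4)/' h.py
python3 - <<'E'
from h import *
im,cal=look("w5")
for d in bot.outline_of("bearing1","wrist"):
    print(round(d["conf"],2),d["rect"],rect(d["pixels"],cal,.018))
for d in bot.outline_of("guide_box","wrist")[:1]: print("box",rect(d["pixels"],cal,.034))
go(509.5,-298,120,-12.4,"mid"); go(446.5,-334,120,-12.4,"near right");go(561.5,-260,120,-12.4,"far left")
E
```

```text
7.4 [482.5 -17.4 124.4] 3.02 tilt [ 0.0129 -0.0005] 0.0554
0.67 [288.1, 217.1, 57.0, 57.5] [475.8 -17.5  41.6  37.5   3. ]
box [532.9 -12.3 177.8 113.4   3. ]
mid az 15.4 t [ 91.3 267.4  -2.4]
near right az 15.4 t [ 37.5 316.1  -2.4]
far left az 15.4 t [133.9 219.2  -2.4]
```

The first bearing sits in its pocket at (475.8,-17.5). Next is the near-right bearing.

Call:
move_arm(
  deltas=[
    [0.75, 0, 0, 0, 0, 0, 5.1],
    [0.75, 0, 0, 0, 0, 0, 5.1],
    [0.75, 4, 40, 0, 0, 0, 5.1],
    [0.75, 5, 40, 0, 0, 0, 0],
    [0.75, 5, 40, 0, 0, 0, 0],
    [0.75, 5, 40, 0, 0, 0, 0],
    [0.75, 5, 40, 0, 0, 0, 0],
    [0.75, 5, 40, 0, 0, 0, 0],
    [0.75, 5, 40, 0, 0, 0, 0],
    [0.75, 3, 36, 0, 0, 0, 0],
  ],
)

```text
clock: 8.38
eef_pos: [0.4563, -0.3608, 0.1086]
tool_rot: [0.996, -0.091, -0.002, -0.011]
ft_force: [0.6, -0.5, -0.2]
grip_width: 0.0638
grasp_force: 0.0
```

Call:
move_arm(
  deltas=[
    [0.75, 0, 0, 35, 0, 0, 0],
    [0.75, 0, 0, 25, 0, 0, 0],
    [0.75, 0, 0, 0, 0, 0, 0],
    [0.75, 0, 0, 0, 0, 0, 0],
  ],
)

```text
clock: 8.72
eef_pos: [0.4554, -0.3562, 0.0479]
tool_rot: [0.996, -0.091, -0.003, -0.012]
ft_force: [0.8, 0.1, 1.6]
grip_width: 0.064
grasp_force: 0.0
```

```bash
python3 - <<'E'
from h import *
im,cal=look("w6")
for d in bot.outline_of("bearing1","wrist"):
    r=rect(d["pixels"],cal,.014); print(round(d["conf"],2),d["rect"],r); go(r[0],r[1],11,-12.4)
E
```

```text
8.72 [ 455.4 -356.2   47.9] -10.41 tilt [-0.0048  0.0247] 0.064
0.97 [243.8, 262.2, 74.1, 74.1] [ 449.  -337.4   44.3   39.3  -22.7]
 az 2.0 t [-13.4 -17.8  40.4]
0.63 [245.8, 57.3, 90.0, 94.6] [ 542.4 -361.    39.3   39.2    2.5]
 az 2.0 t [ 82.9 -14.9  40.4]
0.63 [13.5, 46.4, 106.3, 95.3] [ 564.3 -262.7   45.4   39.3   83.5]
 az 2.0 t [  83.1 -115.6   40.4]
0.59 [135.2, 151.9, 90.7, 81.6] [ 512.1 -301.2   42.9   39.4  -89.6]
 az 2.0 t [ 40.4 -66.8  40.4]
```

The fast row left a 1.4° tilt, so I'll have the helper print the full turn and correct it.

```bash
cat >> h.py <<'E'
def go(x,y,z,head,name=""):
    """turn (deg, tool axes) to the level heading, then the shift in the axes after it (mm)"""
    o,p,M,h=tool(); a=np.radians(head); c,s=np.cos(a),np.sin(a)
    T=np.array([[c,s,0],[s,-c,0],[0,0,-1.]])
    print(name,"turn",np.degrees(R.from_matrix(M.T@T).as_rotvec()).round(2),"shift",(T.T@(np.array([x,y,z])-p)).round(1))
E
python3 - <<'E'
from h import *
print(bot.get_obs()["joint_vel"].round(3)); go(447,-336,11,-12.4)
E
```

```text
[ 0.005 -0.027  0.023 -0.003  0.    -0.001]
 turn [-1.12  0.14  2.04] shift [-15.7 -18.8  40.4]
```

Call:
move_arm(
  deltas=[
    [0.75, 0, 0, -5, -1.1, 0.1, 2.0],
    [0.75, -7, -9, 0, 0, 0, 0],
    [0.75, -7, -9, 0, 0, 0, 0],
    [0.75, 0, 0, 0, 0, 0, 0],
    [0.75, 0, 0, 0, 0, 0, 0],
    [0.75, 0, 0, 0, 0, 0, 0],
  ],
)

```text
clock: 9.32
eef_pos: [0.4495, -0.3382, 0.0576]
tool_rot: [0.994, -0.108, 0.001, 0.001]
ft_force: [-0.2, 0.4, -0.2]
grip_width: 0.0636
grasp_force: 0.0
```

```bash
python3 - <<'E'
from h import *
im,cal=look("w7")
for d in bot.outline_of("bearing1","wrist"):
    r=rect(d["pixels"],cal,.014); print(round(d["conf"],2),d["rect"],r); go(r[0],r[1],12,-12.4)
E
```

```text
9.32 [ 449.5 -338.2   57.6] -12.36 tilt [ 0.002  -0.0017] 0.0636
0.85 [273.3, 39.4, 85.8, 92.3] [ 540.2 -360.    38.7   38.6   71.2]
 turn [ 0.04 -0.07  0.01] shift [93.7  1.7 44.9]
0.82 [52.8, 35.6, 96.6, 93.5] [ 561.  -262.5   43.4   38.1   62.6]
 turn [ 0.04 -0.07  0.01] shift [ 93.1 -98.   44.9]
0.73 [171.5, 135.2, 85.4, 81.3] [ 510.9 -300.5   40.3   38.8  -48.8]
 turn [ 0.04 -0.07  0.01] shift [ 52.3 -50.2  44.9]
0.55 [274.9, 242.2, 71.7, 71.5] [ 447.9 -336.    42.3   38.7   -0.5]
 turn [ 0.04 -0.07  0.01] shift [-1.6 -2.  44.9]
```

Call:
move_arm(
  deltas=[
    [0.75, -1.5, -2, 20, 0, 0, 0],
    [0.75, 0, 0, 20, 0, 0, 0],
    [0.75, 0, 0, 5, 0, 0, 0],
    [0.75, 0, 0, 0, 0, 0, 0],
    [0.4, 0, 0, 0, 0, 0, 0],
    [0.2, 0, 0, 0, 0, 0, 0],
    [0.2, 0, 0, 0, 0, 0, 0],
    [0.2, 0, 0, 0, 0, 0, 0],
    [0.2, 0, 0, 0, 0, 0, 0],
  ],
)

```text
clock: 10.17
eef_pos: [0.4481, -0.3361, 0.0127]
tool_rot: [0.994, -0.108, 0.001, 0.001]
ft_force: [-1.2, 0.3, 6.4]
grip_width: 0.0368
grasp_force: 60.5
```

Call:
move_arm(
  deltas=[
    [0.2, 0, 0, -15, 0, 0, 0],
    [0.2, 0, 0, -30, 0, 0, 0],
    [0.2, 0, 0, -35, 0, 0, 0],
    [0.2, 0, 0, -20, 0, 0, -3.8],
    [0.2, 0, 0, 0, 0, 0, -3.9],
    [0.2, 0, 0, 0, 0, 0, -3.9],
    [0.2, 0, 0, 0, 0, 0, -3.9],
    [0.2, 0, 0, 0, 0, 0, 0],
  ],
)

```text
clock: 10.83
eef_pos: [0.4471, -0.3352, 0.1114]
tool_rot: [1.0, 0.028, -0.0, -0.0]
ft_force: [-0.5, 1.0, 0.2]
grip_width: 0.0371
grasp_force: 60.2
```

```bash
python3 - <<'E'
from h import *
go(536,-14,125,3.0,"mid pocket")
o=bot.get_obs();print(o["eef_pos"],o["grip_width"])
E
```

```text
mid pocket turn [-0.01  0.01  0.17] shift [ 105.6 -316.1  -13.6]
[ 0.44713005 -0.33521435  0.11138957] 0.03713758718738108
```

Call:
move_arm(
  deltas=[
    [0.2, 10.5, -31.5, -1.5, 0, 0, 0],
    [0.2, 10.5, -31.5, -1.5, 0, 0, 0],
    [0.2, 10.5, -31.5, -1.5, 0, 0, 0],
    [0.2, 10.5, -31.5, -1.5, 0, 0, 0],
    [0.2, 10.5, -31.5, -1.5, 0, 0, 0],
    [0.2, 10.5, -31.5, -1.5, 0, 0, 0],
    [0.2, 10.5, -31.5, -1.5, 0, 0, 0],
    [0.2, 10.5, -31.5, -1.5, 0, 0, 0],
    [0.2, 10.5, -31.5, -1.5, 0, 0, 0],
    [0.2, 10.5, -31.5, 0, 0, 0, 0],
  ],
)

```text
clock: 11.67
eef_pos: [0.5352, -0.0134, 0.125]
tool_rot: [1.0, 0.026, -0.0, -0.0]
ft_force: [0.6, -0.0, -0.4]
grip_width: 0.0369
grasp_force: 60.3
```

Call:
move_arm(
  deltas=[
    [0.2, 0, 0, 0, 0, 0, 0],
    [0.2, 0, 0, 0, 0, 0, 0],
  ],
)

```text
clock: 11.83
eef_pos: [0.5351, -0.0133, 0.1245]
tool_rot: [1.0, 0.028, -0.0, -0.0]
ft_force: [-0.2, -0.5, -0.8]
grip_width: 0.0369
grasp_force: 60.3
```

```bash
python3 - <<'E'
from h import *
im,cal=look("w8")
hsv=cv2.cvtColor(im,cv2.COLOR_BGR2HSV)
w=((hsv[...,1]<70)&(hsv[...,2]>120)).astype(np.uint8); w=cv2.morphologyEx(w,cv2.MORPH_OPEN,np.ones((5,5)))
n,l,s,c=cv2.connectedComponentsWithStats(w)
for i in range(1,n):
    if s[i,4]>2000: print("white",s[i],rect(l==i,cal,.006))
for d in bot.outline_of("guide_box","wrist")[:1]: print("box",d["rect"],rect(d["pixels"],cal,.034))
go(536,-14,125,3.0,"mid pocket")
E
```

```text
11.83 [535.1 -13.3 124.5] 3.24 tilt [-0.0007  0.0001] 0.0369
white [   0    8   33  236 4178] [591.  195.8 155.   15.6  -4.6]
white [  239   103   152    84 12271] [596.  -10.8 102.   54.7 -87.5]
white [ 243  193  143   72 9783] [536.  -13.9 101.7  54.5 -86.9]
white [  24  318   30  116 2010] [391.  211.7 120.6  15.5  -4.5]
box [212.5, 87.2, 200.2, 274.6] [557.9 -12.6 143.9 114.6   2.8]
mid pocket turn [-0.    0.08  0.06] shift [ 1.5 -1.2 -0.6]
```

View pics/w8.png

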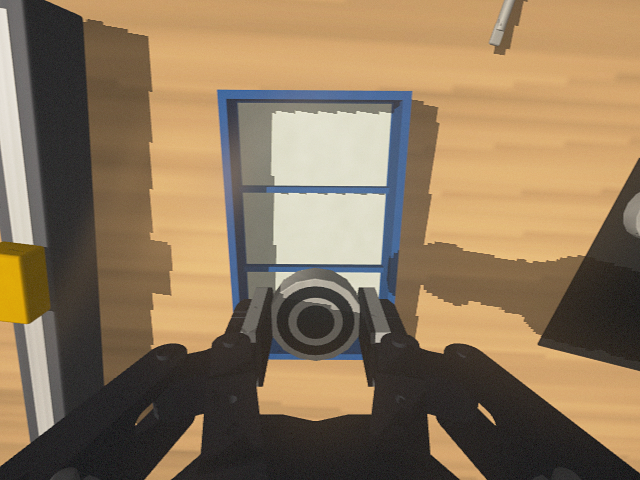

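The held bearing is at (315,315), and the pocket measurements agree: middle pocket centre (536,-14), far pocket centre (596,-11). Lowering.

Call:
move_arm(
  deltas=[
    [0.2, 1, 0.5, 30, 0, 0, 0],
    [0.2, 0, 0, 40, 0, 0, 0],
    [0.2, 0, 0, 25, 0, 0, 0],
    [0.2, 0, 0, 8, 0, 0, 0],
    [0.2, 0, 0, 3, 0, 0, 0],
    [0.2, 0, 0, 0, 0, 0, 0],
  ],
)

```text
clock: 12.43
eef_pos: [0.5358, -0.0164, 0.0188]
tool_rot: [1.0, 0.026, -0.001, -0.0]
ft_force: [0.2, -0.6, -0.5]
grip_width: 0.0371
grasp_force: 60.3
```

Call:
move_arm(
  deltas=[
    [0.2, 0, 0, 1, 0, 0, 0],
    [0.65, 0, 0, 0, 0, 0, 0],
    [0.65, 0, 0, 0, 0, 0, 0],
    [0.65, 0, 0, 0, 0, 0, 0],
    [0.65, 0, 0, 0, 0, 0, 0],
    [0.65, 0, 0, -25, 0, 0, 0],
    [0.65, 0, 0, -35, 0, 0, 0],
    [0.65, 0, 0, -40, 0, 0, 0],
    [0.65, 0, 0, 0, 0, 0, 0],
  ],
)

```text
clock: 13.18
eef_pos: [0.5413, -0.0156, 0.1259]
tool_rot: [1.0, 0.027, 0.007, 0.0]
ft_force: [1.6, -0.8, 0.4]
grip_width: 0.0557
grasp_force: 0.0
```

```bash
python3 - <<'E'
from h import *
im,cal=look("w9")
for d in bot.outline_of("bearing1","wrist"):
    print(round(d["conf"],2),d["rect"],rect(d["pixels"],cal,.018))
go(510.5,-300,120,-12.4,"mid")
E
```

```text
13.18 [541.3 -15.6 125.9] 3.11 tilt [ 0.0139 -0.0001] 0.0557
0.88 [615.1, 194.7, 24.9, 52.5] [ 561.2 -231.5   38.2   15.5   18.1]
0.87 [288.9, 288.3, 51.3, 56.6] [477.6 -17.6  44.2  39.3   3.1]
0.71 [287.6, 217.3, 56.0, 54.5] [536.  -17.2  40.2  38.6 -18.8]
mid turn [-0.04 -0.32 15.51] shift [ 34.3 283.8   0.4]
```

Two bearings are in. Now the middle one.

Call:
move_arm(
  deltas=[
    [0.75, 0, 0, 0, 0, 0, 3.9],
    [0.75, 0, 0, 0, 0, 0, 3.9],
    [0.75, 0, 0, 0, 0, 0, 3.9],
    [0.75, 0, 0, 0, 0, 0, 3.8],
    [0.75, 4, 31, 0, 0, 0, 0],
    [0.75, 4, 31, 0, 0, 0, 0],
    [0.75, 4, 31, 0, 0, 0, 0],
    [0.75, 4, 31, 0, 0, 0, 0],
    [0.75, 4, 31, 0, 0, 0, 0],
    [0.75, 4, 31, 0, 0, 0, 0],
  ],
)

```text
clock: 14.12
eef_pos: [0.5269, -0.2529, 0.1085]
tool_rot: [0.997, -0.071, -0.002, -0.021]
ft_force: [1.0, -0.5, 0.2]
grip_width: 0.0639
grasp_force: 0.0
```

Call:
move_arm(
  deltas=[
    [0.75, 4, 31, 0, 0, 0, 0],
    [0.75, 4, 31, 0, 0, 0, 0],
    [0.75, 4, 35, 0, 0, 0, 0],
    [0.75, 0, 0, 30, 0, 0, 0],
    [0.75, 0, 0, 30, 0, 0, 0],
    [0.75, 0, 0, 0, 0, 0, 0],
    [0.75, 0, 0, 0, 0, 0, 0],
  ],
)

```text
clock: 14.7
eef_pos: [0.5238, -0.3455, 0.0431]
tool_rot: [0.997, -0.071, -0.004, -0.022]
ft_force: [-0.3, 0.8, 0.9]
grip_width: 0.0638
grasp_force: 0.0
```

```bash
python3 - <<'E'
from h import *
im,cal=look("w10")
for d in bot.outline_of("bearing1","wrist"):
    r=rect(d["pixels"],cal,.014); print(round(d["conf"],2),d["rect"],r); go(r[0],r[1],12,-12.4)
E
```

```text
14.7 [ 523.8 -345.5   43.1] -8.14 tilt [-0.0046  0.0445] 0.0638
0.94 [194.3, 274.6, 79.8, 74.5] [ 515.8 -304.1   39.9   38.    38.3]
 turn [-2.26  0.27  4.29] shift [-20.1 -39.6  35.1]
0.76 [302.9, 206.6, 79.5, 78.9] [ 543.2 -361.3   41.9   39.   -20.9]
 turn [-2.26  0.27  4.29] shift [19.  10.4 35.1]
0.6 [89.3, 184.2, 90.0, 83.5] [ 565.4 -262.    43.9   40.6   82.8]
 turn [-2.26  0.27  4.29] shift [ 19.4 -91.4  35.1]
```

Call:
move_arm(
  deltas=[
    [0.75, 0, 0, -8, -1.1, 0.1, 2.1],
    [0.75, 0, 0, -8, -1.1, 0.1, 2.1],
    [0.75, -10, -20, 0, 0, 0, 0],
    [0.75, -11, -20, 0, 0, 0, 0],
    [0.75, 0, 0, 0, 0, 0, 0],
    [0.75, 0, 0, 0, 0, 0, 0],
    [0.75, 0, 0, 0, 0, 0, 0],
  ],
)

```text
clock: 15.38
eef_pos: [0.516, -0.3048, 0.0645]
tool_rot: [0.994, -0.107, 0.001, 0.0]
ft_force: [-0.7, 0.3, 0.1]
grip_width: 0.0643
grasp_force: 0.0
```

```bash
python3 - <<'E'
from h import *
im,cal=look("w11")
for d in bot.outline_of("bearing1","wrist"):
    r=rect(d["pixels"],cal,.014); print(round(d["conf"],2),d["rect"],r); go(r[0],r[1],12,-12.4)
E
```

```text
15.38 [ 516.  -304.8   64.5] -12.3 tilt [ 0.0022 -0.001 ] 0.0643
0.9 [175.3, 162.3, 77.4, 77.9] [ 563.4 -261.4   40.4   40.3   81. ]
 turn [-0.   -0.07  0.04] shift [ 37.3 -53.   51.6]
0.61 [271.4, 237.7, 69.3, 72.5] [ 512.3 -299.9   42.    38.9  -28.1]
 turn [-0.   -0.07  0.04] shift [-4.4 -4.5 51.6]
```

Call:
move_arm(
  deltas=[
    [0.75, -4.5, -4.5, 10, 0, 0, 0],
    [0.75, 0, 0, 20, 0, 0, 0],
    [0.75, 0, 0, 21, 0, 0, 0],
    [0.75, 0, 0, 0, 0, 0, 0],
    [0.4, 0, 0, 0, 0, 0, 0],
    [0.2, 0, 0, 0, 0, 0, 0],
    [0.2, 0, 0, 0, 0, 0, 0],
    [0.2, 0, 0, 0, 0, 0, 0],
    [0.2, 0, 0, 0, 0, 0, 0],
  ],
)

```text
clock: 16.23
eef_pos: [0.5121, -0.2995, 0.0129]
tool_rot: [0.994, -0.108, 0.001, 0.0]
ft_force: [1.1, -0.5, 2.6]
grip_width: 0.0372
grasp_force: 60.3
```

Call:
move_arm(
  deltas=[
    [0.2, 0, 0, -15, 0, 0, 0],
    [0.2, 0, 0, -30, 0, 0, 0],
    [0.2, 0, 0, -35, 0, 0, 0],
    [0.2, 0, 0, -30, 0, 0, -3.8],
    [0.2, 0, 0, 0, 0, 0, -3.9],
    [0.2, 0, 0, 0, 0, 0, -3.9],
    [0.2, 0, 0, 0, 0, 0, -3.9],
    [0.2, 0, 0, 0, 0, 0, 0],
    [0.2, 0, 0, 0, 0, 0, 0],
  ],
)

```text
clock: 16.98
eef_pos: [0.5111, -0.2989, 0.1218]
tool_rot: [1.0, 0.027, -0.0, -0.001]
ft_force: [-0.2, -0.2, -0.6]
grip_width: 0.0369
grasp_force: 60.1
```

```bash
python3 - <<'E'
from h import *
look("w12")
go(596.5,-11,125,3.0,"far pocket")
E
```

```text
16.98 [ 511.1 -298.9  121.8] 3.06 tilt [-0.0009  0.0013] 0.0369
far pocket turn [-0.08  0.06  0.06] shift [ 100.4 -283.    -3.4]
```

Call:
move_arm(
  deltas=[
    [0.2, 10, -28.5, -1, 0, 0, 0],
    [0.2, 10, -28.5, -1, 0, 0, 0],
    [0.2, 10, -28.5, -1, 0, 0, 0],
    [0.2, 10, -28.5, 0, 0, 0, 0],
    [0.2, 10, -28.5, 0, 0, 0, 0],
    [0.2, 10, -28.5, 0, 0, 0, 0],
    [0.2, 10, -28, 0, 0, 0, 0],
    [0.2, 10, -28, 0, 0, 0, 0],
    [0.2, 10, -28, 0, 0, 0, 0],
    [0.2, 10, -28, 0, 0, 0, 0],
  ],
)

```text
clock: 17.87
eef_pos: [0.5955, -0.0094, 0.1247]
tool_rot: [1.0, 0.027, -0.001, -0.001]
ft_force: [1.2, -0.6, -0.4]
grip_width: 0.037
grasp_force: 60.2
```

Call:
move_arm(
  deltas=[
    [0.2, 0, 0, 0, 0, 0, 0],
    [0.2, 0, 0, 0, 0, 0, 0],
  ],
)

```text
clock: 18.03
eef_pos: [0.5956, -0.0091, 0.1245]
tool_rot: [1.0, 0.029, -0.001, -0.001]
ft_force: [-0.6, -0.5, -0.6]
grip_width: 0.0367
grasp_force: 60.2
```

```bash
python3 - <<'E'
from h import *
im,cal=look("w13")
hsv=cv2.cvtColor(im,cv2.COLOR_BGR2HSV)
w=((hsv[...,1]<70)&(hsv[...,2]>120)).astype(np.uint8); w=cv2.morphologyEx(w,cv2.MORPH_OPEN,np.ones((5,5)))
n,l,s,c=cv2.connectedComponentsWithStats(w)
for i in range(1,n):
    if s[i,4]>2000: print("white",s[i],rect(l==i,cal,.006))
go(596.5,-11,18,3.0,"far pocket")
E
```

```text
18.03 [595.6  -9.1 124.5] 3.29 tilt [-0.0015  0.0011] 0.0367
white [  14  130   43  200 4232] [578.3 195.3 155.2  15.7  -4.5]
white [ 246  200  141   66 8779] [593.8 -11.  101.7  49.7 -87.5]
far pocket turn [-0.06  0.11  0.19] shift [  1.2   0.7 106.5]
```

Call:
move_arm(
  deltas=[
    [0.2, 0.5, 1, 30, 0, 0, 0],
    [0.2, 0, 0, 40, 0, 0, 0],
    [0.2, 0, 0, 25, 0, 0, 0],
    [0.2, 0, 0, 8, 0, 0, 0],
    [0.2, 0, 0, 3, 0, 0, 0],
    [0.2, 0, 0, 0, 0, 0, 0],
  ],
)

```text
clock: 18.58
eef_pos: [0.5957, -0.0127, 0.0188]
tool_rot: [1.0, 0.027, -0.001, -0.001]
ft_force: [0.3, 0.0, -0.4]
grip_width: 0.0368
grasp_force: 60.3
```

Call:
move_arm(
  deltas=[
    [0.2, 0, 0, 1, 0, 0, 0],
    [0.65, 0, 0, 0, 0, 0, 0],
    [0.65, 0, 0, 0, 0, 0, 0],
    [0.65, 0, 0, 0, 0, 0, 0],
    [0.65, 0, 0, 0, 0, 0, 0],
    [0.65, 0, 0, -25, 0, 0, 0],
    [0.65, 0, 0, -35, 0, 0, 0],
    [0.65, 0, 0, -40, 0, 0, 0],
    [0.65, -30, 0, -20, 0, 0, 0],
    [0.65, -30, 0, -20, 0, 0, 0],
  ],
)

```text
clock: 19.42
eef_pos: [0.5378, -0.0151, 0.1606]
tool_rot: [1.0, 0.028, 0.002, -0.001]
ft_force: [-0.4, -0.6, 0.1]
grip_width: 0.0554
grasp_force: 0.0
```

Call:
move_arm(
  deltas=[
    [0.65, -30, 0, -20, 0, 0, 0],
    [0.65, -30, 0, -10, 0, 0, 0],
    [0.65, -30, 0, -10, 0, 0, 0],
    [0.65, 0, 0, 0, 0, 0, 0],
    [0.65, 0, 0, 0, 0, 0, 0],
    [0.65, 0, 0, 0, 0, 0, 0],
  ],
)

```text
clock: 19.92
eef_pos: [0.4471, -0.0201, 0.1985]
tool_rot: [1.0, 0.028, 0.001, -0.001]
ft_force: [-0.2, -0.1, 0.6]
grip_width: 0.0554
grasp_force: 0.0
```

```bash
python3 - <<'E'
from h import *
im,cal=look("w14")
for d in bot.outline_of("bearing1","wrist"):
    print(round(d["conf"],2),d["rect"],rect(d["pixels"],cal,.018))
for d in bot.outline_of("guide_box","wrist"): print("box",round(d["conf"],2),d["rect"],rect(d["pixels"],cal,.034))
hsv=cv2.cvtColor(im,cv2.COLOR_BGR2HSV)
b=cv2.inRange(hsv,(100,90,30),(130,255,255)); n,l,s,c=cv2.connectedComponentsWithStats(b)
i=1+s[1:,4].argmax();print("blue",s[i],rect(l==i,cal,.034))
go(448,377,190,-7.4,"cover")
E
```

```text
19.92 [447.1 -20.1 198.5] 3.16 tilt [0.0011 0.0013] 0.0554
0.86 [578.7, 62.9, 57.6, 54.2] [ 561.  -251.2   46.1   39.1  -76.1]
0.83 [289.9, 0.6, 49.8, 54.5] [592.9 -12.9  38.7  37.7 -86.9]
0.83 [291.1, 85.3, 49.9, 49.0] [534.7 -16.5  38.8  38.4  58.5]
0.62 [292.9, 156.0, 44.9, 46.6] [475.2 -17.6  39.4  38.7   3.1]
box 0.93 [231.0, 0.0, 158.9, 219.4] [526.1 -13.  162.9 113.5   2.9]
box 0.57 [589.8, 339.8, 50.2, 127.0] [ 256.1 -340.7  167.4   48.3   18.6]
blue [ 234    0  156  219 5669] [526.2 -12.8 162.7 112.8   2.9]
cover turn [-0.08  0.09 10.57] shift [ -50.3 -393.9    7.5]
```

View pics/w14.png

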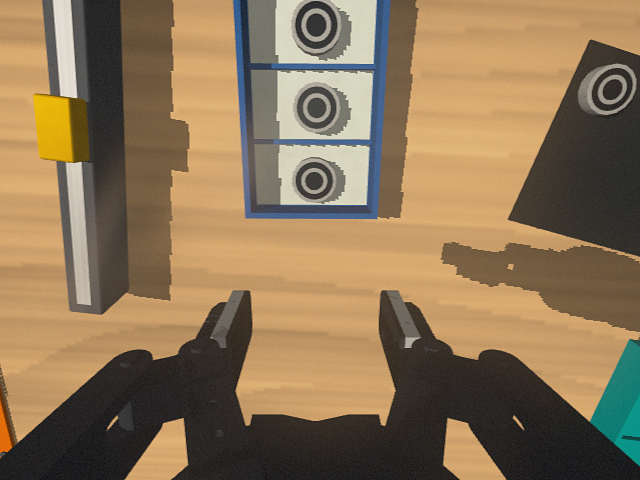

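All three bearings lie flat in their pockets, at (316,26), (317,108) and (314,180). Now to the cover.

Call:
move_arm(
  deltas=[
    [0.75, 0, 0, 0, 0, 0, 3.5],
    [0.75, 0, 0, 0, 0, 0, 3.5],
    [0.75, 0, 0, 0, 0, 0, 3.5],
    [0.75, 0, 0, 0, 0, 0, 0],
    [0.75, -8, -32, 0, 0, 0, 0],
    [0.75, -8, -32, 0, 0, 0, 0],
    [0.75, -8, -32, 0, 0, 0, 0],
    [0.75, -8, -32, 0, 0, 0, 0],
    [0.75, -8, -32, 0, 0, 0, 0],
    [0.75, -8, -32, 0, 0, 0, 0],
  ],
)

```text
clock: 20.9
eef_pos: [0.4015, 0.0442, 0.2089]
tool_rot: [0.998, 0.016, -0.002, -0.054]
ft_force: [-0.5, 0.3, -0.4]
grip_width: 0.0638
grasp_force: 0.0
```

Call:
move_arm(
  deltas=[
    [0.75, -8, -32, 0, 0, 0, 0],
    [0.75, -8, -32, 0, 0, 0, 0],
    [0.75, -8, -32, 0, 0, 0, 0],
    [0.75, -8, -32, 0, 0, 0, 0],
    [0.75, -8, -32, 0, 0, 0, 0],
    [0.75, -8, -32, 0, 0, 0, 0],
    [0.75, 0, 0, 0, 0, 0, 0],
    [0.75, 0, 0, 0, 0, 0, 0],
  ],
)

```text
clock: 21.57
eef_pos: [0.351, 0.1126, 0.2369]
tool_rot: [0.992, 0.076, -0.009, -0.098]
ft_force: [0.3, 0.2, 0.5]
grip_width: 0.0645
grasp_force: 0.0
```

```bash
python3 - <<'E'
from h import *
im,cal=look("w15")
for d in bot.outline_of("cover","wrist"): print("cover",round(d["conf"],2),d["rect"],rect(d["pixels"],cal,.005))
hsv=cv2.cvtColor(im,cv2.COLOR_BGR2HSV)
b=cv2.inRange(hsv,(0,150,90),(6,255,255))|cv2.inRange(hsv,(172,150,90),(180,255,255)); n,l,s,c=cv2.connectedComponentsWithStats(b)
for i in range(1,n):
    if s[i,4]>300: print("red",s[i],c[i],rect(l==i,cal,.043)); go(*rect(l==i,cal,.043)[:2],60,-7.4)
E
```

```text
21.57 [351.  112.6 236.9] 8.78 tilt [-0.032   0.1938] 0.0645
cover 0.97 [85.2, 189.9, 87.6, 148.5] [208.7 376.7 187.2 118.1  -0.6]
cover 0.7 [74.2, 0.0, 115.8, 161.2] [437.7 374.3 160.3 116.4  -7.6]
red [ 92  11  17  82 974] [100.10677618  51.18788501] [449.7 373.3  68.8  12.7  -7.5]
 turn [-11.22   1.76  16.04] shift [  64.  -271.6  176.4]
red [102 254  12  54 444] [107.19144144 281.32432432] [208.4 377.7  68.2  12.6  -0. ]
 turn [-11.22   1.76  16.04] shift [-175.9 -244.9  176.4]
```

```bash
python3 - <<'E'
from h import *
o=bot.get_obs();print(o["joint_pos"].round(3),o["joint_vel"].round(3))
E
```

```text
[ 0.151 -0.023 -0.318  1.279  0.198  3.141] [-0.008  0.009 -0.    -0.    -0.    -0.   ]
```

Joint 6 has hit its limit with the tool this way round. I'll use the half-turned grasp instead: turn the tool the other way, then level it.

Call:
move_arm(
  deltas=[
    [0.75, 0, 0, 0, 0, 0, -7],
    [0.75, 0, 0, 0, 0, 0, -7],
    [0.75, 0, 0, 0, 0, 0, -7],
    [0.75, 0, 0, 0, 0, 0, -7],
    [0.75, 0, 0, 0, 0, 0, -7],
    [0.75, 0, 0, 0, 0, 0, -7],
    [0.75, 0, 0, 0, 0, 0, -7],
    [0.75, 0, 0, 0, 0, 0, -7],
    [0.75, 0, 0, 0, 0, 0, -7],
    [0.75, 0, 0, 0, 0, 0, -7],
  ],
)

```text
clock: 22.5
eef_pos: [0.3513, 0.1118, 0.236]
tool_rot: [0.768, 0.633, 0.049, -0.086]
ft_force: [-0.5, -0.0, 0.0]
grip_width: 0.0638
grasp_force: 0.0
```

Call:
move_arm(
  deltas=[
    [0.75, 0, 0, 0, 0, 0, -7],
    [0.75, 0, 0, 0, 0, 0, -7],
    [0.75, 0, 0, 0, 0, 0, -7],
    [0.75, 0, 0, 0, 0, 0, -7],
    [0.75, 0, 0, 0, 0, 0, -7],
    [0.75, 0, 0, 0, 0, 0, -7],
    [0.75, 0, 0, 0, 0, 0, -7],
    [0.75, 0, 0, 0, 0, 0, -7],
    [0.75, 0, 0, 0, 0, 0, 0],
    [0.75, 0, 0, 0, 0, 0, 0],
  ],
)

```text
clock: 23.33
eef_pos: [0.3512, 0.1119, 0.2361]
tool_rot: [0.385, 0.918, 0.083, -0.053]
ft_force: [0.5, -0.3, 0.3]
grip_width: 0.0644
grasp_force: 0.0
```

```bash
python3 - <<'E'
from h import *
o=bot.get_obs();print(o["joint_pos"].round(3),o["eef_pos"].round(4)); go(500,360,200,172.6)
E
```

```text
[ 0.15  -0.022 -0.319  1.279  0.198  0.945] [0.3512 0.1119 0.2361]
 turn [  9.3   -6.83 -38.  ] shift [-115.6  265.2   36.1]
```

Call:
move_arm(
  deltas=[
    [0.75, 0, 0, 0, 1.55, -1.14, -6.33],
    [0.75, 0, 0, 0, 1.55, -1.14, -6.33],
    [0.75, 0, 0, 0, 1.55, -1.14, -6.33],
    [0.75, 0, 0, 0, 1.55, -1.14, -6.33],
    [0.75, 0, 0, 0, 1.55, -1.14, -6.33],
    [0.75, 0, 0, 0, 1.55, -1.14, -6.33],
    [0.75, 0, 0, 0, 0, 0, 0],
  ],
)

```text
clock: 23.92
eef_pos: [0.3509, 0.1128, 0.2363]
tool_rot: [0.062, 0.998, 0.0, 0.001]
ft_force: [-0.1, -0.2, -0.8]
grip_width: 0.064
grasp_force: 0.0
```

Call:
move_arm(
  deltas=[
    [0.75, -13, 29.5, 4, 0, 0, 0],
    [0.75, -13, 29.5, 4, 0, 0, 0],
    [0.75, -13, 29.5, 4, 0, 0, 0],
    [0.75, -13, 29.5, 4, 0, 0, 0],
    [0.75, -13, 29.5, 4, 0, 0, 0],
    [0.75, -13, 29.5, 4, 0, 0, 0],
    [0.75, -13, 29.5, 4, 0, 0, 0],
    [0.75, -13, 29.5, 4, 0, 0, 0],
    [0.75, -13, 29.5, 4, 0, 0, 0],
    [0.75, 0, 0, 0, 0, 0, 0],
  ],
)

```text
clock: 24.75
eef_pos: [0.5024, 0.3649, 0.1968]
tool_rot: [0.064, 0.998, 0.0, -0.0]
ft_force: [0.9, -0.7, -1.3]
grip_width: 0.064
grasp_force: 0.0
```

```bash
cat >> h.py <<'E'
def handle(im,cal,z=.043):
    hsv=cv2.cvtColor(im,cv2.COLOR_BGR2HSV)
    b=cv2.inRange(hsv,(0,150,90),(6,255,255))|cv2.inRange(hsv,(172,150,90),(180,255,255)); n,l,s,c=cv2.connectedComponentsWithStats(b)
    for i in range(1,n):
        if s[i,4]>300: r=rect(l==i,cal,z);print("red",s[i],c[i].round(1),r); go(*r[:2],24,r[4]+180)
E
python3 - <<'E'
from h import *
im,cal=look("w16"); print(bot.get_obs()["joint_pos"].round(2))
for d in bot.outline_of("cover","wrist"): print("cover",round(d["conf"],2),d["rect"],rect(d["pixels"],cal,.005))
handle(im,cal)
E
```

```text
24.75 [502.4 364.9 196.8] 172.65 tilt [-0.0009  0.0009] 0.064
[0.63 0.5  0.27 1.35 0.   0.75]
cover 0.86 [251.7, 29.3, 140.8, 219.9] [448.2 373.1 186.3 114.8  -7.7]
red [ 312  104   17   90 1430] [319.7 148.8] [447.  372.8  68.1  12.3  -7.5]
 turn [-0.1  -0.08  0.13] shift [ 54.6   4.6 174.6]
```

Call:
move_arm(
  deltas=[
    [0.75, 18, 1.5, 30, 0, 0, 0],
    [0.75, 18, 1.5, 30, 0, 0, 0],
    [0.75, 18, 1.5, 30, 0, 0, 0],
    [0.75, 0, 0, 15, 0, 0, 0.1],
    [0.75, 0, 0, 0, 0, 0, 0],
    [0.75, 0, 0, 0, 0, 0, 0],
    [0.75, 0, 0, 0, 0, 0, 0],
  ],
)

```text
clock: 25.43
eef_pos: [0.449, 0.3723, 0.0977]
tool_rot: [0.065, 0.998, 0.001, 0.002]
ft_force: [0.8, -0.4, 1.7]
grip_width: 0.0642
grasp_force: 0.0
```

```bash
python3 - <<'E'
from h import *
im,cal=look("w17")
for d in bot.outline_of("cover","wrist"): print("cover",round(d["conf"],2),d["rect"],rect(d["pixels"],cal,.005))
handle(im,cal)
E
```

```text
25.43 [449.  372.3  97.7] 172.57 tilt [0.004  0.0025] 0.0642
red [ 310  203   24  113 2592] [321.3 257.7] [449.  376.2  68.3  13.   -7.5]
 turn [0.21 0.25 0.1 ] shift [ 0.9  3.3 74. ]
```

Call:
move_arm(
  deltas=[
    [0.75, 0.5, 2.5, 20, 0, 0, 0],
    [0.75, 0, 0, 25, 0, 0, 0],
    [0.75, 0, 0, 20, 0, 0, 0],
    [0.75, 0, 0, 8, 0, 0, 0],
    [0.75, 0, 0, 0, 0, 0, 0],
    [0.75, 0, 0, 0, 0, 0, 0],
  ],
)

```text
clock: 26.03
eef_pos: [0.4483, 0.3751, 0.0235]
tool_rot: [0.064, 0.998, 0.001, 0.001]
ft_force: [-0.5, -0.1, 0.8]
grip_width: 0.0644
grasp_force: 0.0
```

```bash
python3 - <<'E'
from h import *
im,cal=look("w18"); print(bot.get_obs()["ft_force"].round(1))
handle(im,cal)
E
```

```text
26.03 [448.3 375.1  23.5] 172.66 tilt [0.0021 0.001 ] 0.0644
[0.8 0.  0.1]
red [ 299  238   39  176 4968] [317.5 328.7] [445.7 376.6  73.9  13.4  -7.5]
 turn [0.14 0.18 0.17] shift [3.1 0.6 0.1]
```

Call:
move_arm(
  deltas=[
    [0.45, 0, 0.5, 0, 0, 0, 0.1],
    [0.3, 0, 0, 0, 0, 0, 0],
    [0.22, 0, 0, 0, 0, 0, 0],
    [0.18, 0, 0, 0, 0, 0, 0],
    [0.14, 0, 0, 0, 0, 0, 0],
    [0.08, 0, 0, 0, 0, 0, 0],
    [0, 0, 0, 0, 0, 0, 0],
    [0, 0, 0, 0, 0, 0, 0],
    [0, 0, 0, 0, 0, 0, 0],
    [0, 0, 0, 0, 0, 0, 0],
  ],
)

```text
clock: 26.92
eef_pos: [0.4479, 0.3758, 0.0235]
tool_rot: [0.064, 0.998, 0.001, 0.001]
ft_force: [-1.1, -0.6, 6.0]
grip_width: 0.013
grasp_force: 58.6
```

```bash
python3 - <<'E'
from h import *
o=bot.get_obs();print(o["eef_pos"].round(4),o["grip_width"],o["grasp_force"],o["ft_force"].round(2),o["ft_torque"].round(2)); go(448,375,24,172.5)
E
```

```text
[0.4479 0.3758 0.0235] 0.01295743108641533 58.643630146980286 [-1.1  -0.56  5.95] [-0.08  0.21 -0.01]
 turn [0.09 0.12 0.11] shift [-0.2 -0.8 -0.5]
```

Call:
move_arm(
  deltas=[
    [0, 0, 0, -6, 0, 0, 0],
    [0, 0, 0, -12, 0, 0, 0],
    [0, 0, 0, -20, 0, 0, 0],
    [0, 0, 0, -25, 0, 0, 0],
    [0, 0, 0, -25, 0, 0, 0],
    [0, 0, 0, -25, 0, 0, 0],
    [0, 0, 0, -12, 0, 0, 0],
    [0, 0, 0, -5, 0, 0, 0],
    [0, 0, 0, 0, 0, 0, 0],
    [0, 0, 0, 0, 0, 0, 0],
  ],
)

```text
clock: 27.75
eef_pos: [0.4467, 0.3746, 0.1512]
tool_rot: [0.065, 0.998, -0.001, -0.0]
ft_force: [-0.3, -1.1, -4.3]
grip_width: 0.0131
grasp_force: 58.9
```

```bash
python3 - <<'E'
from h import *
im,cal=look("w19"); o=bot.get_obs(); print(o["grasp_force"],o["ft_force"].round(2))
p=o["eef_pos"]; z=p[2]-.0235
for d in bot.outline_of("cover","wrist"):
    print("cover",round(d["conf"],2),d["rect"],rect(d["pixels"],cal,z+.005))
handle(im,cal,z+.043)
go(536,-14,150,183.0,"box")
im=bot.camera("top");cal=bot.calibration("top")
for d in bot.outline_of("cover","top"): print("top cover",round(d["conf"],2),d["rect"],rect(d["pixels"],cal,z+.005))
E
```

```text
27.75 [446.7 374.6 151.2] 172.59 tilt [-0.0007 -0.0014] 0.0131
58.88952434062958 [ 0.13  0.08 -4.82]
cover 0.89 [172.2, 81.6, 286.0, 361.1] [437.8 375.3 165.8 112.7  -7.5]
cover 0.81 [209.2, 0.0, 166.6, 22.3] [330.7 381.2  61.6   8.5  82.5]
red [ 296  242   39  173 5654] [315.3 331.7] [443.9 374.7  72.4  13.5  -7.5]
 turn [-0.15 -0.09  0.09] shift [  2.5   0.  126.5]
box turn [ -0.14  -0.1  -10.41] shift [ -69.2 -392.5    0.5]
top cover 0.87 [130.1, 205.8, 48.7, 65.4] [464.7 371.3 148.7 114.   -6.6]
```

View pics/w19.png

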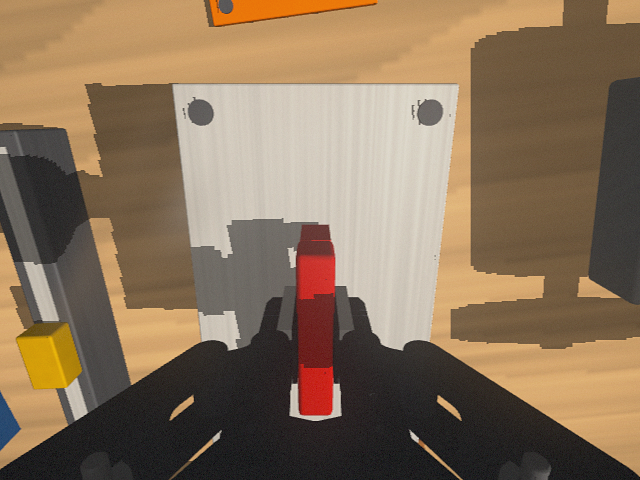

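The wrist view shows the cover level and square in the grip, handle at (315,330), edges at columns 173 and 458. It is well above the fence at (40,300). I turn it square to the box and carry it over, with the underside at about 127 mm.

Call:
move_arm(
  deltas=[
    [0, 0, 0, 0, 0, 0, -2.1],
    [0, 0, 0, 0, 0, 0, -2.1],
    [0, 0, 0, 0, 0, 0, -2.1],
    [0, 0, 0, 0, 0, 0, -2.1],
    [0, 0, 0, 0, 0, 0, -2],
    [0, -3, -14, 0, 0, 0, 0],
    [0, -5, -26, 0, 0, 0, 0],
    [0, -5, -28, 0, 0, 0, 0],
    [0, -5, -28, 0, 0, 0, 0],
    [0, -5, -28, 0, 0, 0, 0],
  ],
)

```text
clock: 28.78
eef_pos: [0.4766, 0.2507, 0.1518]
tool_rot: [-0.026, 1.0, -0.0, 0.0]
ft_force: [-0.3, -0.1, -4.1]
grip_width: 0.013
grasp_force: 58.9
```

Call:
move_arm(
  deltas=[
    [0, -5, -28, 0, 0, 0, 0],
    [0, -5, -28, 0, 0, 0, 0],
    [0, -5, -28, 0, 0, 0, 0],
    [0, -5, -28, 0, 0, 0, 0],
    [0, -5, -28, 0, 0, 0, 0],
    [0, -5, -28, 0, 0, 0, 0],
    [0, -5, -28, 0, 0, 0, 0],
    [0, -5, -28, 0, 0, 0, 0],
    [0, -4, -20, 0, 0, 0, 0],
    [0, -2, -12, 0, 0, 0, 0],
  ],
)

```text
clock: 29.62
eef_pos: [0.536, -0.0037, 0.152]
tool_rot: [-0.024, 1.0, -0.0, 0.0]
ft_force: [0.1, -0.1, -4.3]
grip_width: 0.0129
grasp_force: 59.0
```

Call:
move_arm(
  deltas=[
    [0, 0, 0, 0, 0, 0, 0],
    [0, 0, 0, 0, 0, 0, 0],
    [0, 0, 0, 0, 0, 0, 0],
  ],
)

```text
clock: 29.87
eef_pos: [0.5356, -0.0, 0.1522]
tool_rot: [-0.026, 1.0, 0.0, 0.0]
ft_force: [0.1, -0.2, -2.1]
grip_width: 0.0129
grasp_force: 59.0
```

```bash
python3 - <<'E'
from h import *
im,cal=look("w20"); o=bot.get_obs(); print(o["grasp_force"],o["ft_force"].round(2))
z=o["eef_pos"][2]-.0235
for d in bot.outline_of("cover","wrist")[:1]: print("cover",d["rect"],rect(d["pixels"],cal,z+.005))
go(535.6,-13.2,72.5,182.95,"box")
E
```

```text
29.87 [535.6  -0.  152.2] -176.98 tilt [0.0002 0.0009] 0.0129
59.040101766586304 [ 0.51 -0.16 -3.73]
cover [169.1, 78.6, 289.5, 363.5] [ 5.273e+02 -4.000e-01  1.669e+02  1.129e+02  2.900e+00]
box turn [0.03 0.04 0.13] shift [  0.9 -13.6  79.9]
```

Call:
move_arm(
  deltas=[
    [0, 0.5, -7, 8, 0, 0, 0.1],
    [0, 0.4, -7, 15, 0, 0, 0],
    [0, 0, 0, 18, 0, 0, 0],
    [0, 0, 0, 15, 0, 0, 0],
    [0, 0, 0, 7, 0, 0, 0],
    [0, 0, 0, 0, 0, 0, 0],
    [0, 0, 0, 0, 0, 0, 0],
    [0, 0, 0, 0, 0, 0, 0],
  ],
)

```text
clock: 30.63
eef_pos: [0.5369, -0.0145, 0.0904]
tool_rot: [-0.025, 1.0, 0.0, 0.001]
ft_force: [0.1, 0.5, -3.8]
grip_width: 0.0125
grasp_force: 59.0
```

```bash
python3 - <<'E'
from h import *
go(535.6,-13.7,72.5,182.95,"box"); o=bot.get_obs(); z=o["eef_pos"][2]-.0235; print(o["eef_pos"].round(4))
# compare in the top and side pictures: cover and box outlines, predicted box corners
for n in("top","side"):
    im=bot.camera(n);cal=bot.calibration(n); cv2.imwrite(f"pics/{n}1.png",im)
    for d in bot.outline_of("cover",n)[:2]: print(n,"cover",round(d["conf"],2),d["rect"],rect(d["pixels"],cal,z+.005))
    for d in bot.outline_of("guide_box",n)[:2]: print(n,"box",round(d["conf"],2),d["rect"],rect(d["pixels"],cal,.034))
E
```

```text
box turn [-0.    0.17 -0.03] shift [ 1.2  0.8 17.9]
[ 0.5369 -0.0145  0.0904]
top cover 0.92 [134.1, 313.4, 46.2, 79.9] [207.  362.2 180.5 110.6  -0.5]
top box 0.8 [450.5, 298.5, 54.0, 77.1] [ 222.5 -405.5  185.8  121.7   -5.3]
side cover 0.91 [117.6, 219.8, 62.1, 34.6] [197.3 279.7 127.  124.4  88.3]
side cover 0.64 [296.5, 217.2, 88.0, 45.3] [536.6 -16.4 189.9 118.8   3.2]
side box 0.63 [290.3, 237.1, 92.0, 53.9] [523.5 -30.  214.  143.2   2.8]
side box 0.57 [285.2, 384.5, 137.2, 95.5] [ 216.2 -419.8  198.7  133.4   -5.1]
```

Call:
move_arm(
  deltas=[
    [0, 0.5, 0.5, 5, 0, 0, 0],
    [0, 0, 0, 5, 0, 0, 0],
    [0, 0, 0, 5, 0, 0, 0],
    [0, 0, 0, 2.5, 0, 0, 0],
    [0, 0, 0, 0, 0, 0, 0],
    [0, 0, 0, 0, 0, 0, 0],
    [0, 0, 0, 0, 0, 0, 0],
    [0, 0, 0, 0, 0, 0, 0],
  ],
)

```text
clock: 31.6
eef_pos: [0.5358, -0.0142, 0.0723]
tool_rot: [-0.025, 1.0, 0.0, 0.001]
ft_force: [-0.1, -0.0, -4.2]
grip_width: 0.0131
grasp_force: 59.0
```

```bash
python3 - <<'E'
from h import *
im,cal=look("w21"); go(535.6,-13.7,72.5,182.95,"box"); o=bot.get_obs(); z=o["eef_pos"][2]-.0235
for d in bot.outline_of("cover","wrist")[:1]: print("cover",d["rect"],rect(d["pixels"],cal,z+.005))
print(o["joint_vel"].round(3),o["ft_force"].round(1))
# top camera: box rim edges from the start picture vs. cover edges now, both by straight sides of difference
i0=cv2.imread("pics/top0.png"); i1=bot.camera("top"); c=bot.calibration("top")
K,P,Q=c["K"],c["position"],R.from_quat(c["orientation"]).as_matrix()
def proj(X): q=(np.asarray(X)-P)@Q; return (q[:,:2]/q[:,2:])@K[:2,:2].T+K[:2,2]
a=np.radians(2.95); A=np.array([[np.cos(a),-np.sin(a)],[np.sin(a),np.cos(a)]])
C=np.array([[93,57],[-93,57],[-93,-57],[93,-57]])@A.T
for nm,im,ctr,zz in(("box0",i0,(536.8,-13.6),.034),("cov",i1,(536.8,-13.6),z+.005)):
    u=proj(np.c_[(C+ctr)/1000,[zz]*4]).round(1); print(nm,"pred corners",u.tolist())
hsv=cv2.cvtColor(i0,cv2.COLOR_BGR2HSV); m=cv2.inRange(hsv,(100,90,20),(130,255,255)); m[:170]=0;m[265:]=0;m[:,:280]=0;m[:,350:]=0
print("box0 blue",rect(cv2.morphologyEx(m,cv2.MORPH_CLOSE,np.ones((3,3))),c,.034))
side=bot.camera("side");cs=bot.calibration("side")
for d in bot.outline_of("cover","side"): print("side",round(d["conf"],2),rect(d["pixels"],cs,z+.005))
E
```

```text
31.6 [535.8 -14.2  72.3] -177.11 tilt [0.0018 0.0003] 0.0131
box turn [ 0.01  0.11 -0.05] shift [ 0.3  0.5 -0.1]
cover [176.5, 81.1, 284.3, 362.2] [527.7 -14.7 166.6 112.6   2.9]
[-0.001 -0.001 -0.001 -0.001  0.001  0.001] [-0.3  0.1 -2.9]
box0 pred corners [[290.4, 180.9], [295.0, 251.5], [340.0, 248.4], [334.1, 178.1]]
cov pred corners [[290.1, 178.6], [294.8, 250.2], [340.5, 247.1], [334.5, 175.8]]Traceback (most recent call last):
  File "<stdin>", line 14, in <module>
  File "h.py", line 9, in rect
    c=max(cv2.findContours(mask.astype(np.uint8),cv2.RETR_EXTERNAL,cv2.CHAIN_APPROX_NONE)[0],key=cv2.contourArea)[:,0]
      ~~~^^^^^^^^^^^^^^^^^^^^^^^^^^^^^^^^^^^^^^^^^^^^^^^^^^^^^^^^^^^^^^^^^^^^^^^^^^^^^^^^^^^^^^^^^^^^^^^^^^^^^^^^
ValueError: max() iterable argument is empty
```

Call:
move_arm(
  deltas=[
    [0, 0.5, 0.3, 0, 0, 0.1, 0],
    [0, 0, 0, 0, 0, 0, 0],
    [0, 0, 0, 0, 0, 0, 0],
    [0, 0, 0, 0, 0, 0, 0],
    [0, 0, 0, 0, 0, 0, 0],
    [0, 0, 0, 0, 0, 0, 0],
  ],
)

```text
clock: 32.25
eef_pos: [0.5351, -0.0138, 0.0721]
tool_rot: [-0.025, 1.0, 0.0, -0.0]
ft_force: [-0.5, 0.5, -3.8]
grip_width: 0.0129
grasp_force: 59.0
```

```bash
python3 - <<'E'
from h import *
look("w22"); o=bot.get_obs(); print(o["ft_force"].round(1),o["grasp_force"])
print(bot.job_done())
E
```

```text
32.25 [535.1 -13.8  72.1] -177.1 tilt [-0.0005  0.0002] 0.0129
[-0.2 -0.4 -4.2] 59.02551233768463
the job is handed in; nothing more can be done
None
```

I handed the job in at about 32 s: three bearings lie flat in the box's pockets, and the cover is held still and level about 15 mm above the rim, square and centred to within 1–2 mm by my measurements, with nothing in the readings suggesting the fence was touched.

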